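# Open the specimen tote's gate and hold it wide

## Task

Open the side gate of the white specimen tote so that a colleague can draw the tube rack out. First squeeze shut the safety catch with the two round pegs, pinching the sliding peg towards its fixed peg as far as it goes, and then squeeze the catch with the two square plates in the same way; then take the gate by its upright steel post and swing it out past its spring detent until it stands at right angles to the tote's side. The gate springs back, so finish while still gripping the post firmly and holding the gate wide open, with nothing let go; do not disturb the reagent bottle, the slide box or the beaker on the bench.

Things in the scene. Friction and masses are not known exactly. Their poses are not given: they have to be found in the camera images.
- tote: White open-topped tote fixed to the bench. Origin: bench level, middle of the gate side, 10 mm inside the shut gate. x along the gate to the hinge end, y into the tote, z up. Base plate x -125..125, y -95..175, 8 mm high; walls to y 173, 108 high; a rail (y 1..31, top 110) carries the catches, one at x 40, the other at x -68 (which is which varies). Rack and tubes at y over 65, tops 116.
- round_squeeze (a point): Squeeze point of the round catch: two upright steel pegs, 12 mm in diameter, tops 156 mm above the bench, free above 125 mm, in a row along the tote's x. The point is 140 mm up, midway between the pegs' outer sides when fully squeezed. Fixed peg on the -x side, outer side 15 mm from the point; sliding peg on the +x side, outer side 31 mm away when locked, 15 when squeezed. Axes as the tote's.
- square_squeeze (a point): Squeeze point of the square catch: as round_squeeze in sizes, directions and heights, but with two upright square-edged steel plates 12 mm thick (along x) and 24 mm wide (along y) in place of the pegs. Axes as the tote's.
- round_tab (a joint): Travel of the round catch's sliding peg, m: 0 locked, 0.016 fully squeezed against its stop (8 mm gap left between the pegs). Starts within 0 to 0.003. It rubs with about 5 N and stays where it is left. Locked, a finger on it, reaching out towards -y at 100 to 125 mm height, blocks a lug on the gate; it is clear of the lug from about 0.013.
- square_tab (a joint): Travel of the square catch's sliding plate in m: as for round_tab.
- gate_hinge (a point): A point on the gate's upright hinge axis, at bench level, at the tote's (115, -10) mm. Axes parallel to the tote's.
- gate (a joint): Gate angle, rad: 0 shut, 1.57 square to the tote's side, stop 1.8; grows anticlockwise from above, outwards to the tote's -y. Aluminium frame with clear pane, 226 mm from hinge to free end, 98 high. A spring shuts it (0.2 N m/rad). It is pushed over a sprung dome on the base plate, the detent, at 0.6 to 0.9 rad, 2 to 5 N at the post; let go beyond, it falls back to about 0.83 rad.
- post_top (a point): Centre of the top of the gate's handle: an upright round steel post, 16 mm in diameter, on a bracket outside the gate; free from 94 to 165 mm above the bench (top at 165). Its axis is 170 mm along the gate from the hinge axis and 45 mm out from the gate's middle plane (176 mm from the hinge axis); gate shut, it is at the tote's (-55, -55) mm. Turns with the gate.
- reagent_bottle: Bystander: small white bottle with a yellow cap, 44 mm in diameter, 110 mm tall. Origin at the centre of its underside.
- slide_box: Bystander: flat blue box 85 x 110 x 32 mm. Origin at the centre of its underside.
- beaker: Bystander: glass beaker 70 mm in diameter, 85 mm tall. Origin at the centre of its underside.
- round_catch: The fixed part of the round catch: grey base plate 60 x 28 x 6 mm on the tote's rail with the fixed peg. Origin 30 mm below round_squeeze, at the level of the rail's top. Axes as the tote's.
- square_catch: The fixed part of the square catch: grey base plate 60 x 28 x 6 mm on the tote's rail with the fixed plate. Origin 30 mm below square_squeeze, at the level of the rail's top. Axes as the tote's.

How it is judged (in metres and radians):
On the way, in this order (a step that is already met when the one before it is completed fails the run):
1. the round catch is squeezed home (at least 13 of 16 mm) between the fingers, one of them on its fixed peg, while the square catch is still locked (value of joint round_tab above 0.013 m and contact force between the fingers and round_catch_c1 above 1 N and value of joint square_tab below 0.006 m), for 0.2 s.
2. then the square catch is squeezed home in the same way, with the gate still shut (value of joint square_tab above 0.013 m and contact force between the fingers and square_catch_c1 above 1 N and value of joint gate below 0.15 rad), for 0.2 s.
3. the gate is swung past its detent (value of joint gate above 1.05 rad), for 0.1 s.
At the end, for the whole second after the job is handed in: Through the last second the gate stands still (under 0.1 rad/s) at 1.35 rad or more, the fingers grip its post with more than 8 N, and both catches are still squeezed (at least 11 of 16 mm) (value of joint gate above 1.35 rad and velocity of joint gate between -0.1 and 0.1 rad/s and contact force between the fingers and gate_c3 above 8 N and value of joint each of round_tab, square_tab above 0.011 m); the arm keeps its last pose, push and grip.
It fails at once if the reagent bottle, slide box or beaker is moved by more than 30 mm or the bottle or beaker is tipped over (distance of any of reagent_bottle, slide_box, beaker from where it was at the start of the episode above 0.03 m or angle between any of reagent_bottle, beaker's own z axis and vertical above 0.5 rad).
It also fails if it takes over 51 s, if anything falls off the work surface, if the arm or the gripper's body presses on something with over 40 N, if the wrist force passes 120 N, or if a joint passes its speed limit or range.

## Robot

A 6-joint arm with a two-finger parallel gripper is mounted at the origin on the work surface. World frame = base frame: x ahead of the robot, y to its left, z up, the work surface at z = 0. Lengths are in mm, angles in rad, forces in N, time in s.
With the tool pointing down it reaches from about 350 to 975 mm from the base axis. Payload 7.1 kg.
Tool frame: the origin (TCP) lies on the front face of the gripper's body, between the roots of the fingers; the fingertips stand 80 mm ahead of it and the grasp point (between the pads) lies 61 mm ahead of it (env.tips_ahead is the distance from the TCP to the fingertips, in mm); z points along the fingers, y is the direction in which the jaws open and shut (so a half turn about z gives the same grasp; the last joint's range is limited). The gripper opens to 88 mm and grips with 3 to 60 N. Pads are 20 mm wide; open, the fingers measure 115 mm over their backs; the gripper's body (75 mm by 178 mm) begins 61 mm behind the grasp point.
Start: joints at [-1.33, 0.423, 1.63, -0, 1.089, -0.019], TCP at [160.573, -604.005, 302.675] pointing down, gripper open.
Joint ranges: [-3, 3], [-0.9, 2.11], [0.09, 2.58], [-1.31, 4.45], [0.11, 2.69], [-2.54, 2.54]. Speed limits (rad/s): [2.39, 2.39, 3.01, 3.14, 3.14, 3.14].

## Interface

Orientations are given as a unit quaternion [x, y, z, w].
In Python, from station import env, set_gripper, viewer, workorder gives the robot as it stands. Calls block until the motion is done:
- env.reach(position, orientation): joint-space move of the TCP to a pose.
- env.move_l(position, rot=None, rate=150, f_stop=None): straight line of the TCP; rot=None keeps the orientation; rate is the mean speed in mm/s. With f_stop (N) it stops when the force on the tool has changed by that much, and returns True; else False.
- env.move_joints(angles): joint-space move.
- set_gripper(opening): finger opening in mm; the grip force is fixed at half the most; returns when the fingers have stopped.
- env.hold(seconds).
- env.ik(position, orientation): joint angles nearest the present ones, or None.
- env.read_state(): the state.
- viewer.camera(name): name is "scene" or "top"; returns the picture (480x640x3 uint8, blue, green, red); there is no depth.
- viewer.camera_params(name): a dict with "fx", "fy", "cx", "cy" (pixels), "pose" (4x4, takes a point from camera to world coordinates). Camera axes: x right, y up, looking along -z (the intrinsics and any distortion apply to the point x, -y, -z); pixel columns grow to the right and rows downward; lengths in mm; the calibration is good to about 2 mm. A picture is of the moment at which its call begins. camera_params takes no time and is no camera call.
A pose or a line that the arm cannot do raises env.IKError and nothing moves.
- workorder.sign_off(): hands the job in, once; it reports no verdict.
The state is a dict: "time_s": time; "qpos": joint angles; "dq": joint speeds; "tau": joint torques, N m; "tool_pos": TCP position; "orientation": TCP orientation; "force": force on the tool from outside, world axes, zero at the start; "wrist_torque": the same for the moment, N m; "width": finger opening in mm.
Only numpy, scipy, OpenCV 4.12 (cv2) and the standard library are available. Lean on these libraries where they do the work, as an engineer would, in place of code of your own. Each camera call takes 0.05 s, during which the arm holds its last target.

## Working session

There is one attempt and no reset: what is moved stays moved. The work goes in short steps, each a Python script; the robot and the scene stay as the last script left them, time stands still between calls to the robot, and variables do not carry over. Pictures are saved under pics/ and viewed, and the job is handed in when it is done.

```bash
mkdir -p pics; ls; python3 - <<'E'
from station import env,viewer
import cv2
for n in("scene","top"):
    p=viewer.camera_params(n); print(n,{k:(v if k!="pose" else __import__('numpy').round(v,3).tolist()) for k,v in p.items()})
    cv2.imwrite(f"pics/{n}0.png",viewer.camera(n))
s=env.read_state();print(s)
E
```

```text
pics
scene {'fx': 511.05869409453936, 'fy': 511.05869409453936, 'cx': 318.3945276812639, 'cy': 237.1059998637377, 'pose': [[-0.463, -0.466, 0.754, 1381.789], [0.886, -0.245, 0.393, 309.463], [0.001, 0.85, 0.527, 696.322], [0.0, 0.0, 0.0, 1.0]]}
top {'fx': 523.2106042644239, 'fy': 523.2106042644239, 'cx': 327.45226480182737, 'cy': 242.2107336951525, 'pose': [[-0.019, 0.988, -0.15, 402.21], [-1.0, -0.022, -0.019, -113.763], [-0.022, 0.15, 0.988, 1033.47], [0.0, 0.0, 0.0, 1.0]]}
{'time_s': 0.1, 'qpos': array([-1.33000560e+00,  4.23795279e-01,  1.63059174e+00,  4.16687435e-05,
        1.08860566e+00, -1.89969892e-02]), 'dq': array([ 0.00028824, -0.00170114, -0.00378067, -0.00063987, -0.00134548,
        0.00032801]), 'tau': array([ 2.65468898e-04, -5.45612097e+01, -2.74324840e+01,  6.45266287e-02,
        1.88683136e-02, -2.32712392e-05]), 'tool_pos': array([ 160.48998071, -603.64384278,  301.96866522]), 'orientation': array([ 9.91576657e-01,  1.29519273e-01, -5.91317821e-05, -6.97757734e-04]), 'force': array([ 0.12312877,  0.1439901 , -0.68685212]), 'wrist_torque': array([ 0.00803425,  0.01352943, -0.0267508 ]), 'width': 87.75214698413474}
```

View pics/scene0.png

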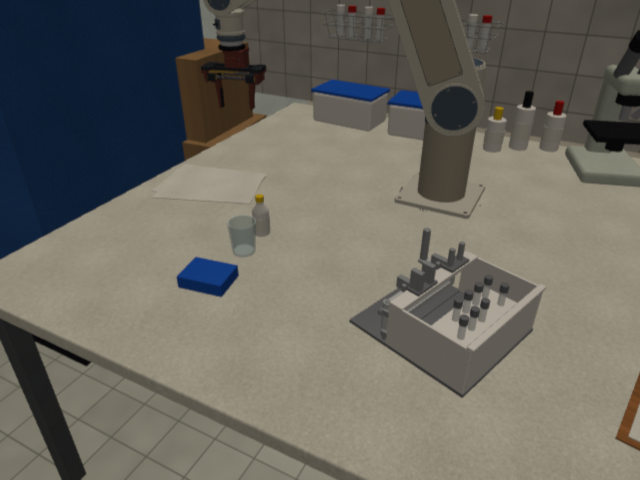

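View pics/top0.png

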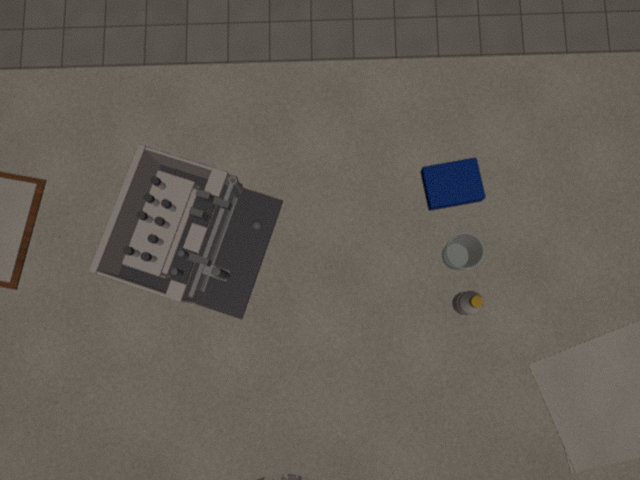

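```bash
python3 - <<'E'
import cv2,numpy as np
t=cv2.imread("pics/top0.png"); s=cv2.imread("pics/scene0.png")
g=lambda i:np.clip(255*(i/255.)**.6,0,255).astype(np.uint8)
cv2.imwrite("pics/top0z.png",g(cv2.resize(t[135:330,85:295],None,fx=3,fy=3,interpolation=cv2.INTER_CUBIC)))
cv2.imwrite("pics/scene0z.png",g(cv2.resize(s[215:395,340:550],None,fx=3.2,fy=3.2,interpolation=cv2.INTER_CUBIC)))
E
```

```text
(no output)
```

View pics/top0z.png

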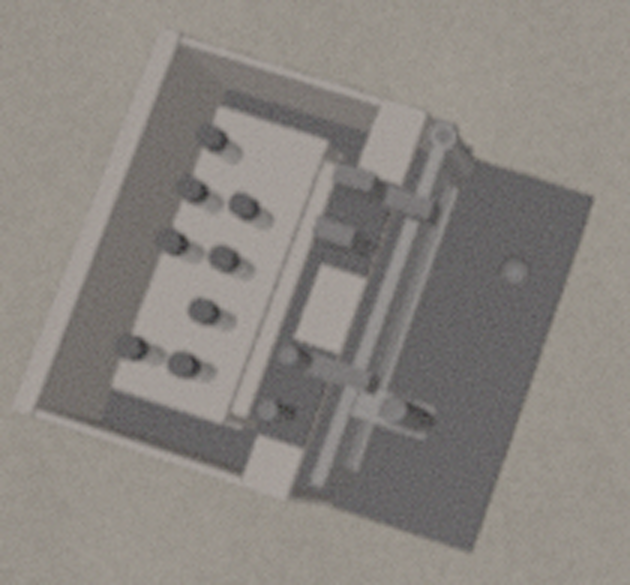

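View pics/scene0z.png

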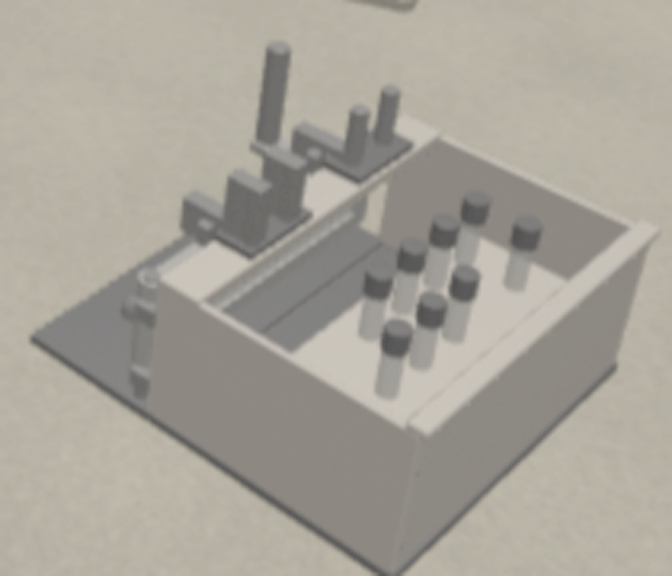

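```bash
cat > h.py <<'E'
import numpy as np,cv2
from station import env,viewer,set_gripper,workorder
def ray(cam,u,v):
    p=viewer.camera_params(cam);T=np.array(p["pose"])
    d=T[:3,:3]@np.array([(u-p["cx"])/p["fx"],-(v-p["cy"])/p["fy"],-1.]);return T[:3,3],d
def onz(cam,u,v,z):
    o,d=ray(cam,u,v);return (o+d*(z-o[2])/d[2])
def tri(a,b):
    (o1,d1),(o2,d2)=ray("top",*a),ray("scene",*b)
    M=np.stack([d1,-d2],1);s=np.linalg.lstsq(M,o2-o1,rcond=None)[0]
    p,q=o1+s[0]*d1,o2+s[1]*d2;return (p+q)/2,np.linalg.norm(p-q)
def tz(u,v):return ((u+.5)/3-.5+85,(v+.5)/3-.5+135)
def sz(u,v):return ((u+.5)/3.2-.5+340,(v+.5)/3.2-.5+215)
E
python3 - <<'E'
from h import *
P={}
def show(n,c,uv,z,loc):
    w=onz(c,*uv,z);P[n]=(w[:2],loc);print(n,w.round(1))
show("pl_hinge","top",tz(593,198),8,(125,-95))
show("pl_free","top",tz(472,550),8,(-125,-95))
show("bk_h","top",tz(172,33),108,(125,173))
show("bk_f","top",tz(20,410),108,(-125,173))
show("s_pl","scene",sz(33,338),8,(125,-95))
show("s_back","scene",sz(405,425),108,(125,173))
show("s_bkf","scene",sz(655,230),108,(-125,173))
show("post_t","top",tz(393,405),165,(-55,-55))
show("post_s","scene",sz(279,47),165,(-55,-55))
show("pegA_t","top",tz(290,352),156,(-47,16))
show("pegB_t","top",tz(268,410),156,(-77,16))
show("pegA_s","scene",sz(360,110),156,(-47,16))
show("pegB_s","scene",sz(391,91),156,(-77,16))
print("tri post",*tri(tz(393,405),sz(279,47)))
print("tri A",*tri(tz(290,352),sz(360,110)));print("tri B",*tri(tz(268,410),sz(391,91)))
def fit(names):
    A=np.array([P[n][1] for n in names],float);B=np.array([P[n][0] for n in names])
    a,b=A-A.mean(0),B-B.mean(0);z=(b[:,0]+1j*b[:,1])@np.conj(a[:,0]+1j*a[:,1]);th=np.angle(z)
    R=np.array([[np.cos(th),-np.sin(th)],[np.sin(th),np.cos(th)]]);t=B.mean(0)-R@A.mean(0)
    print(names,th,t.round(1));print((B-(A@R.T+t)).round(1).tolist());return th,t,R
fit(["pl_hinge","pl_free","bk_h","bk_f"])
th,t,R=fit([n for n in P if not n.startswith("peg")])
for n in P:print(n,(R.T@(P[n][0]-t)).round(1))
E
```

```text
pl_hinge [644.7  -5.1   8. ]
pl_free [412.7  75.    8. ]
bk_h [731.9 244.7 108. ]
bk_f [499.7 328.1 108. ]
s_pl [650.2   0.7   8. ]
s_back [729.3 240.2 108. ]
s_bkf [498.1 331.5 108. ]
post_t [492.   90.8 165. ]
post_s [492.4  93.7 165. ]
pegA_t [524.4 152.1 156. ]
pegB_t [491.6 163.8 156. ]
pegA_s [526.6 156.  156. ]
pegB_s [496.5 167.2 156. ]
tri post [491.72077662  92.25978676 164.08185912] 2.5238667327998905
tri A [524.27598349 154.13454819 153.90766201] 2.888295292205197
tri B [491.72628492 165.64419158 152.72755598] 1.6212460484834164
['pl_hinge', 'pl_free', 'bk_h', 'bk_f'] -0.3358284421680304 [559.4 123.9]
[[-1.4, 2.0], [2.6, -0.3], [-2.5, -1.3], [1.3, -0.3]]
['pl_hinge', 'pl_free', 'bk_h', 'bk_f', 's_pl', 's_back', 's_bkf', 'post_t', 'post_s'] -0.3334996856068198 [559.9 124.9]
[[-2.2, 0.8], [2.0, -1.0], [-2.8, -2.7], [1.2, -1.2], [3.2, 6.5], [-5.4, -7.2], [-0.4, 2.2], [2.1, -0.1], [2.5, 2.8]]
pl_hinge [122.6 -95. ]
pl_free [-122.8  -95.3]
bk_h [123.2 169.5]
bk_f [-123.5  172.3]
s_pl [125.9 -87.8]
s_back [122.3 164.4]
s_bkf [-126.1  174.9]
post_t [-53.  -54.4]
post_s [-53.6 -51.6]
pegA_t [-42.5  14.1]
pegB_t [-77.3  14.4]
pegA_s [-41.7  18.5]
pegB_s [-73.8  19.2]
```

```bash
cat >> h.py <<'E'
from scipy.spatial.transform import Rotation as Ro
TH=-0.335;O=np.array([560.,124.9])
def w(x,y,z):
    c,s=np.cos(TH),np.sin(TH);return np.array([O[0]+c*x-s*y,O[1]+s*x+c*y,z])
def q(yaw): # tool down, jaw axis (y) at tote-frame angle yaw
    a=TH+yaw;y=np.array([np.cos(a),np.sin(a),0]);z=np.array([0,0,-1.]);x=np.cross(y,z)
    return Ro.from_matrix(np.stack([x,y,z],1)).as_quat()
def post(g,z,dr=0):
    c,s=np.cos(g),np.sin(g);return w(115+c*-170-s*-45,-10+s*-170+c*-45,z)
E
python3 - <<'E'
from h import *
for k in (0,np.pi):
    print(env.ik(w(-68,16,209),q(k)),env.ik(w(40,16,209),q(k)))
for k in (0,np.pi):
  for g in np.arange(0,1.71,.4):
    y=np.pi/2+0.259+g+k;print(k,g,post(g,205).round(0),np.round(env.ik(post(g,205),q(y)) if env.ik(post(g,205),q(y)) is not None else np.nan,2))
E
```

```text
[ 2.90785179e-01  4.14886459e-01  1.91206480e+00 -4.44089210e-16
  8.14641392e-01  6.25785179e-01] [ 1.88032907e-01  5.26290094e-01  1.71087764e+00 -4.44089210e-16
  9.04424916e-01  5.23032907e-01]
[ 2.90785179e-01  4.14886459e-01  1.91206480e+00 -4.44089210e-16
  8.14641392e-01 -2.51580747e+00] None
0 0.0 [490.  91. 205.] [ 0.16  0.39  1.98 -0.    0.78 -1.33]
0 0.4 [499.  22. 205.] [ 0.02  0.39  1.97 -0.    0.78 -1.88]
0 0.8 [534. -39. 205.] [-0.09  0.43  1.9  -0.    0.81 -2.39]
0 1.2000000000000002 [589. -81. 205.] nan
0 1.6 [657. -98. 205.] nan
3.141592653589793 0.0 [490.  91. 205.] [ 0.16  0.39  1.98 -0.    0.78  1.81]
3.141592653589793 0.4 [499.  22. 205.] [ 0.02  0.39  1.97 -0.    0.78  1.27]
3.141592653589793 0.8 [534. -39. 205.] [-0.09  0.43  1.9  -0.    0.81  0.75]
3.141592653589793 1.2000000000000002 [589. -81. 205.] [-0.16  0.51  1.76 -0.    0.87  0.29]
3.141592653589793 1.6 [657. -98. 205.] [-0.17  0.59  1.6  -0.    0.95 -0.12]
```

```bash
python3 - <<'E'
from h import *
env.reach(w(-65,16,270),q(0))
cv2.imwrite("pics/top1.png",viewer.camera("top"));cv2.imwrite("pics/scene1.png",viewer.camera("scene"))
s=env.read_state();print(s["time_s"],s["tool_pos"],w(-65,16,270))
a=cv2.imread("pics/scene1.png")[120:345,330:550];cv2.imwrite("pics/scene1z.png",cv2.convertScaleAbs(cv2.resize(a,None,fx=2.6,fy=2.6),alpha=1.5))
E
```

```text
3.15 [504.10182746 160.87794359 270.01965774] [503.87363659 161.380561   270.        ]
```

View pics/scene1z.png

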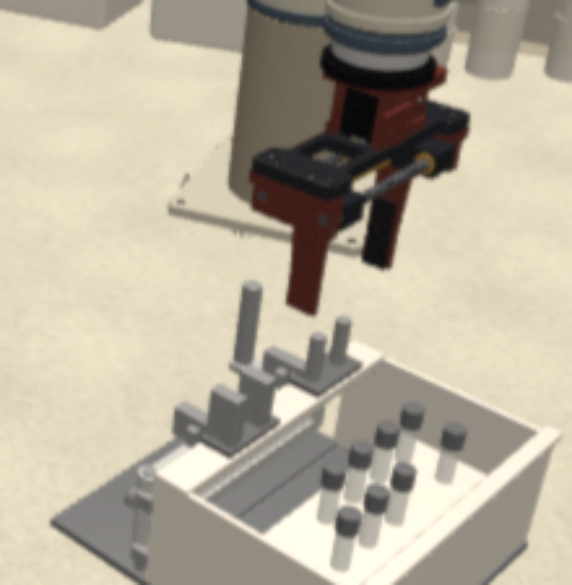

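View pics/top1.png

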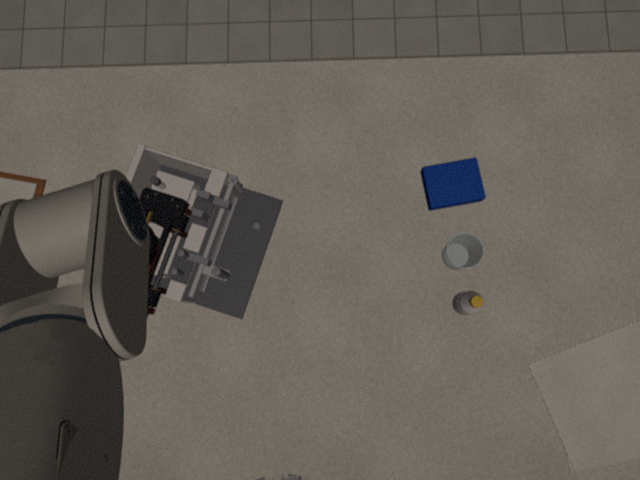

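The scene view shows the open jaws straddling the line of the round pegs (zoomed: pegs at (316,338) and (343,320), tips at (303,310) and (377,265)). I'll lower and squeeze.

```bash
python3 - <<'E'
from h import *
print(env.move_l(w(-65,16,209),rate=120,f_stop=8))
env.move_l(w(-68,16,209),rate=60)
print(env.read_state()["force"])
set_gripper(20)
s=env.read_state();print(s["time_s"],s["width"],s["force"],s["tool_pos"]-w(-68,16,209))
env.hold(.3)
s=env.read_state();print(s["time_s"],s["width"],s["force"])
a=viewer.camera("scene");cv2.imwrite("pics/scene2z.png",cv2.convertScaleAbs(cv2.resize(a[120:345,330:550],None,fx=2.6,fy=2.6),alpha=1.5))
E
```

```text
False
[ 0.43283404  0.20153175 -0.49351921]
5.0 28.71617130677038 [-4.70257537  2.72862369  3.76747813] [-1.14365757  0.4416379  -0.00443741]
5.3 28.486285490006342 [-4.38021113  2.84221213  4.43259327]
```

View pics/scene2z.png

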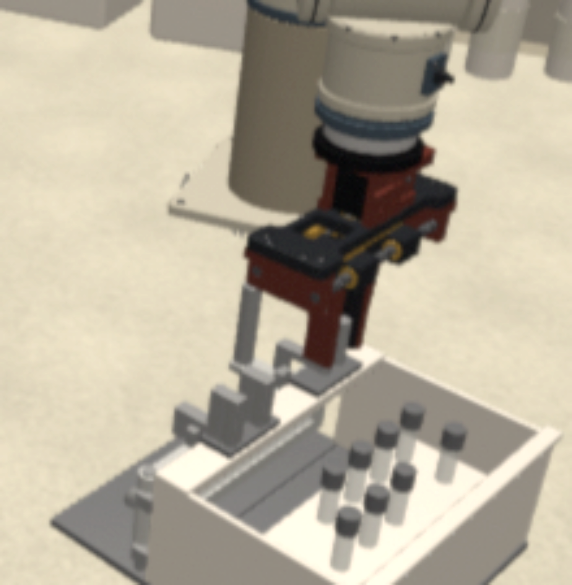

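```bash
python3 - <<'E'
from h import *
set_gripper(88)
env.move_l(w(-68,16,260))
env.move_l(w(42,16,260))
a=viewer.camera("scene");cv2.imwrite("pics/scene3z.png",cv2.convertScaleAbs(cv2.resize(a[120:345,330:550],None,fx=2.6,fy=2.6),alpha=1.5))
a=viewer.camera("top");cv2.imwrite("pics/top3z.png",cv2.convertScaleAbs(cv2.resize(a[135:330,85:295],None,fx=3,fy=3),alpha=1.5))
s=env.read_state();print(s["time_s"],s["width"],s["force"])
E
```

```text
7.8417 87.86596845214918 [ 0.16264904  0.14778352 -1.70348749]
```

View pics/scene3z.png

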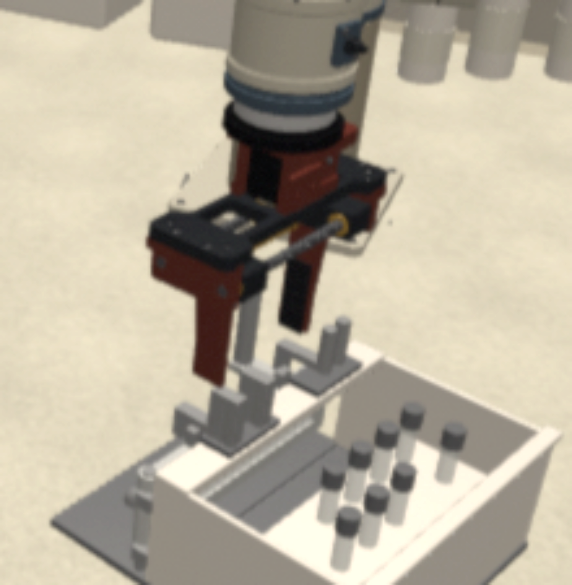

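View pics/top3z.png

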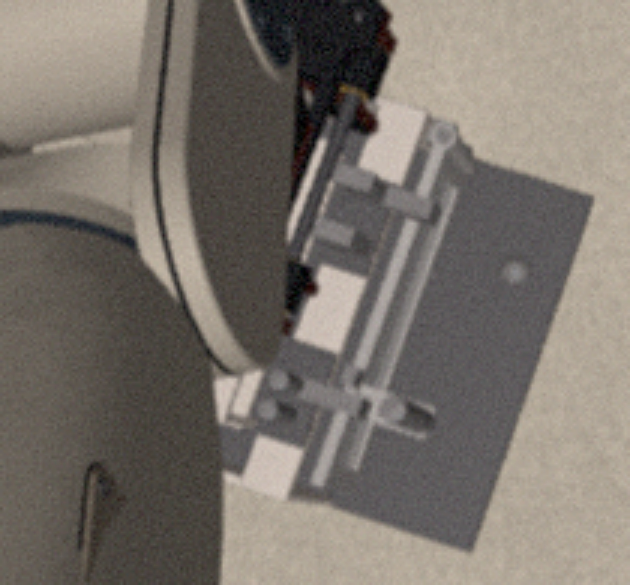

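The pegs have closed up: in the zoomed top view they are at (280,378) and (268,410), so the round catch is squeezed. The jaws are above the square plates, so I'll squeeze those next.

```bash
python3 - <<'E'
from h import *
print(env.move_l(w(42,16,209),rate=120,f_stop=8))
env.move_l(w(39,16,209),rate=60)
set_gripper(20);env.hold(.4)
s=env.read_state();print(s["time_s"],s["width"],s["force"],s["tool_pos"]-w(39,16,209))
set_gripper(88)
env.move_l(w(39,16,260))
env.reach(w(-55,-55,275),q(np.pi*1.5+.259))
set_gripper(54)
a=viewer.camera("scene");cv2.imwrite("pics/scene4z.png",cv2.convertScaleAbs(cv2.resize(a[120:345,330:550],None,fx=2.6,fy=2.6),alpha=1.5))
a=viewer.camera("top");cv2.imwrite("pics/top4z.png",cv2.convertScaleAbs(cv2.resize(a[135:330,85:295],None,fx=3,fy=3),alpha=1.5))
s=env.read_state();print(s["time_s"],s["width"],s["qpos"])
E
```

```text
False
10.0 29.386577911478945 [-5.76665196  2.00308912  3.77741366] [-0.27342999  0.1073724   0.04906417]
13.4667 54.07130371675895 [ 1.59814288e-01  2.75780038e-01  1.92865668e+00 -3.02451301e-05
  9.37129877e-01  1.80658878e+00]
```

View pics/scene4z.png

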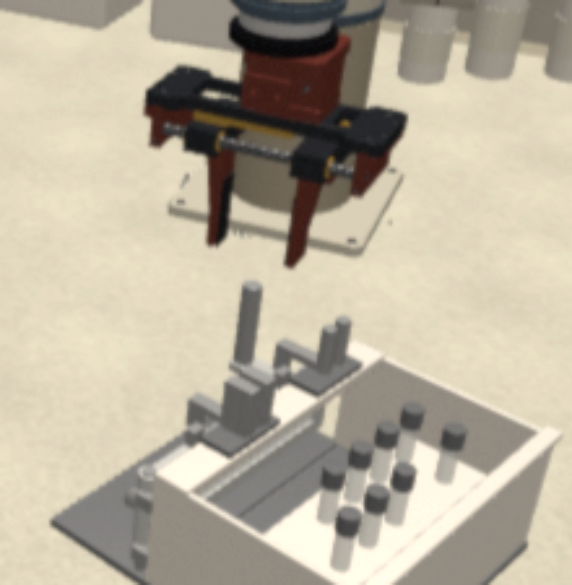

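View pics/top4z.png

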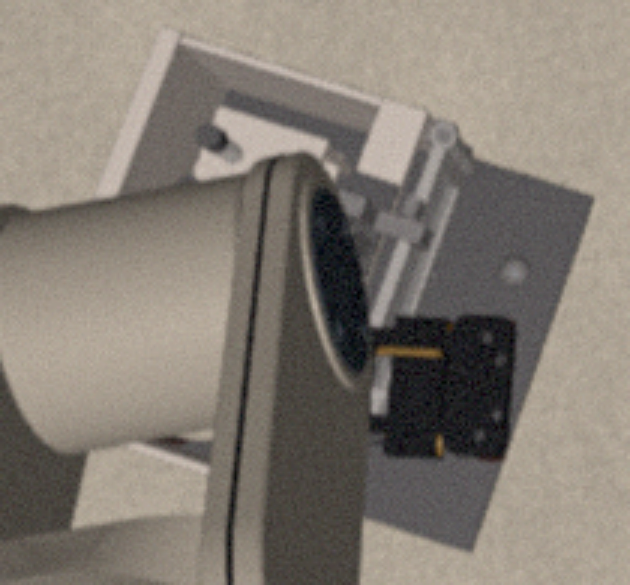

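Both plates have closed up, and the jaws are centred above the post (zoomed tips at (215,240) and (292,262), post top at (250,287)). I'll go down, grip it and start the swing.

```bash
python3 - <<'E'
from h import *
Y=np.pi*1.5+.259
print(env.move_l(w(-55,-55,206),rate=120,f_stop=8))
set_gripper(8);env.hold(.2)
s=env.read_state();print(s["time_s"],s["width"],s["force"])
for g in np.arange(.1,.51,.1):
    env.move_l(post(g,206),q(Y+g),rate=100)
    s=env.read_state();print(round(g,2),s["time_s"],round(s["width"],1),s["force"].round(1))
a=viewer.camera("scene");cv2.imwrite("pics/scene5z.png",cv2.convertScaleAbs(cv2.resize(a[120:345,310:550],None,fx=2.6,fy=2.6),alpha=1.5))
a=viewer.camera("top");cv2.imwrite("pics/top5z.png",cv2.convertScaleAbs(cv2.resize(a[135:330,85:295],None,fx=3,fy=3),alpha=1.5))
E
```

```text
True
14.9667 15.472477625591067 [-0.00741487  0.0646305  -2.26252478]
0.1 15.2917 15.9 [  3.6  -0.9 -27.6]
0.2 15.6167 15.2 [  5.7   1.4 -27.1]
0.3 15.9417 15.5 [  4.6   1.1 -27.5]
0.4 16.2667 15.6 [  6.2   1.5 -28. ]
0.5 16.5917 15.5 [  5.2   1.8 -26.3]
```

View pics/scene5z.png

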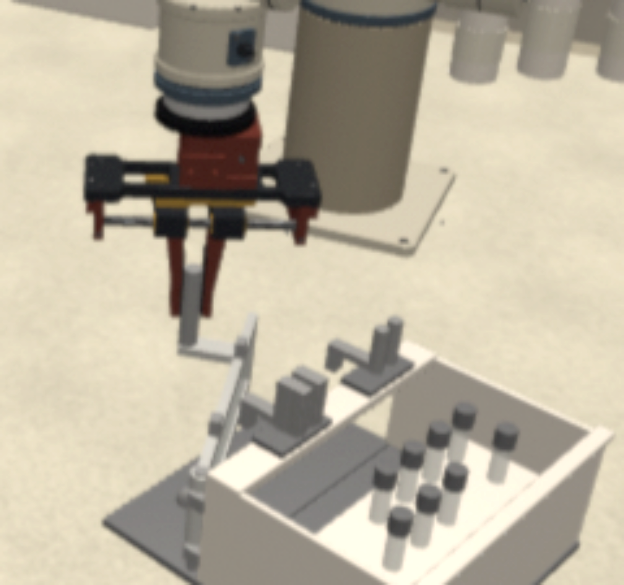

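View pics/top5z.png

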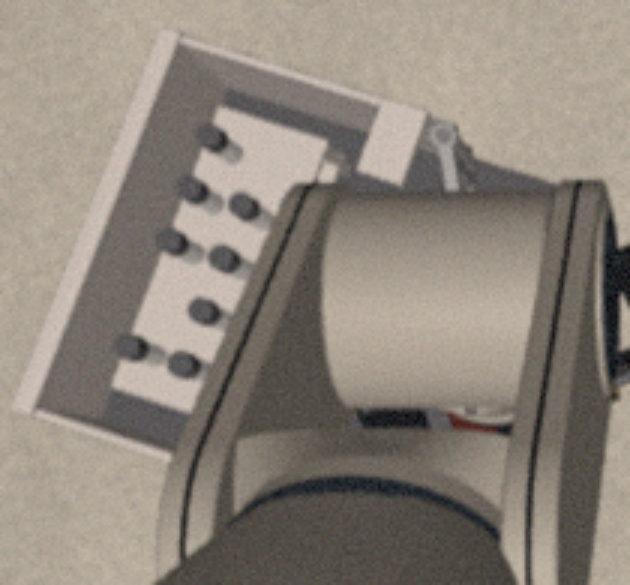

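```bash
python3 - <<'E'
from h import *
s=env.read_state();print(s["time_s"],s["tool_pos"]-post(.5,206),s["tool_pos"],s["force"].round(1),s["width"],s["wrist_torque"])
E
```

```text
16.6917 [-1.1230773   0.28105874 -2.25129025] [503.89665109   5.61677885 203.74870975] [  4.3   2.5 -27.5] 15.616425071732833 [ 0.12006092 -0.85801281 -0.10626429]
```

```bash
python3 - <<'E'
from h import *
Y=np.pi*1.5+.259
for z in (205,204):
    env.move_l(post(.5,z),q(Y+.5),rate=40);env.hold(.1)
    s=env.read_state();print(z,s["tool_pos"][2],s["force"].round(1))
E
```

```text
205 203.77761974723137 [  3.5   1.6 -27.3]
204 203.67313116051565 [ -2.7  -1.4 -16.8]
```

```bash
python3 - <<'E'
from h import *
Y=np.pi*1.5+.259
for z in (203,202.5):
    env.move_l(post(.5,z),q(Y+.5),rate=40);env.hold(.1)
    s=env.read_state();print(z,s["tool_pos"][2],s["force"].round(1))
    if s["force"][2]>-6:break
for g in np.arange(.6,1.61,.1):
    env.move_l(post(g,z),q(Y+g),rate=100)
    s=env.read_state();print(round(g,2),s["time_s"],round(s["width"],1),s["force"].round(1),(s["tool_pos"]-post(g,z)).round(1))
env.hold(.4)
s=env.read_state();print(s["time_s"],s["width"],s["force"])
a=viewer.camera("scene");cv2.imwrite("pics/scene6z.png",cv2.convertScaleAbs(cv2.resize(a[120:345,310:550],None,fx=2.6,fy=2.6),alpha=1.5))
a=viewer.camera("top");cv2.imwrite("pics/top6z.png",cv2.convertScaleAbs(a,alpha=1.5))
E
```

```text
203 203.58491980256548 [-6.1 -2.7 -6.7]
202.5 203.53341342362867 [-8.6 -3.6 -0.9]
0.6 18.4167 15.8 [-7.3 -4.1 -1.7] [-0.3 -0.9  1. ]
0.7 18.7417 15.5 [-6.2 -4.4 -3.1] [ 0.1 -1.1  1.1]
0.8 19.0667 15.6 [-3.  -8.3 -6.1] [ 0.9 -1.5  1.2]
0.9 19.3917 15.3 [-5.1 -3.5 -4.1] [ 0.6 -1.   1.1]
1.0 19.7167 15.6 [-4.4 -3.2 -2. ] [ 0.6 -0.7  1. ]
1.1 20.0417 15.4 [-3.6 -4.1  0.2] [ 0.5 -0.4  1. ]
1.2 20.3667 15.9 [-3.7 -4.5  2.3] [ 0.4 -0.1  1. ]
1.3 20.6917 15.0 [-2.5 -3.8  5.4] [0.3 0.1 0.9]
1.4 21.0167 15.6 [-1.4 -2.7  6.8] [0.2 0.2 0.9]
1.5 21.3417 15.4 [-2.4 -1.4  7.1] [0.1 0.3 0.9]
1.6 21.6667 15.4 [-0.8 -1.3  8.1] [-0.   0.4  0.9]
22.0667 15.80637323138727 [-1.1671689  -0.95031606  7.36503507]
```

View pics/scene6z.png

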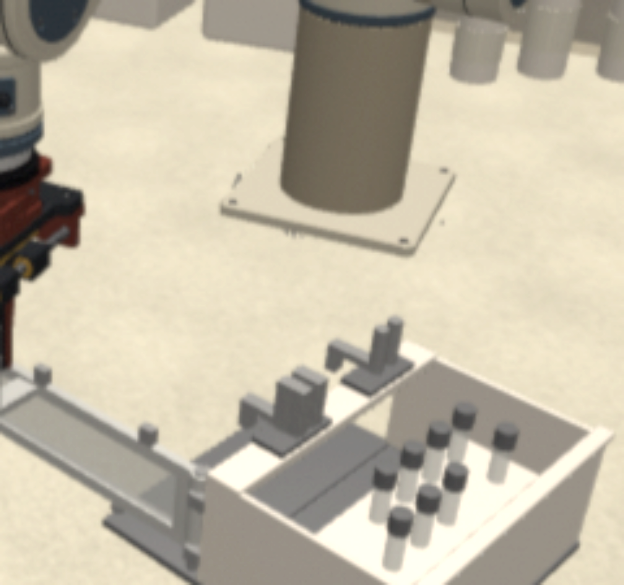

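View pics/top6z.png

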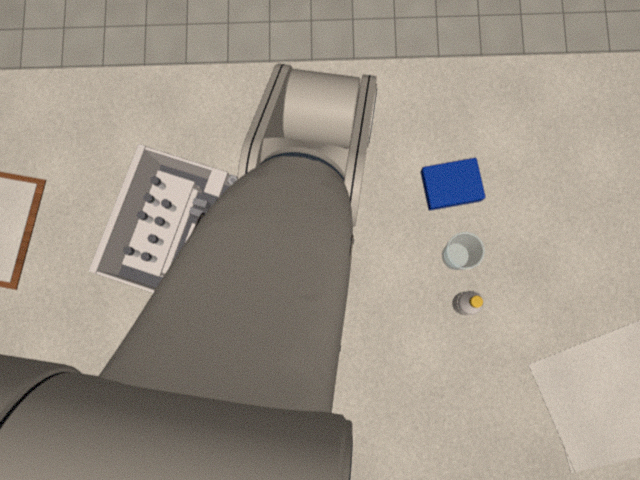

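```bash
python3 - <<'E'
from h import *
a=viewer.camera("scene");cv2.imwrite("pics/scene7z.png",cv2.convertScaleAbs(cv2.resize(a[140:340,210:430],None,fx=2.6,fy=2.6),alpha=1.5))
s=env.read_state();print(s["time_s"],s["width"],s["force"],abs(s["dq"]).max())
E
```

```text
22.2167 15.437160746168239 [-1.06248028 -1.5306904   7.80988   ] 0.0017316999332977693
```

View pics/scene7z.png

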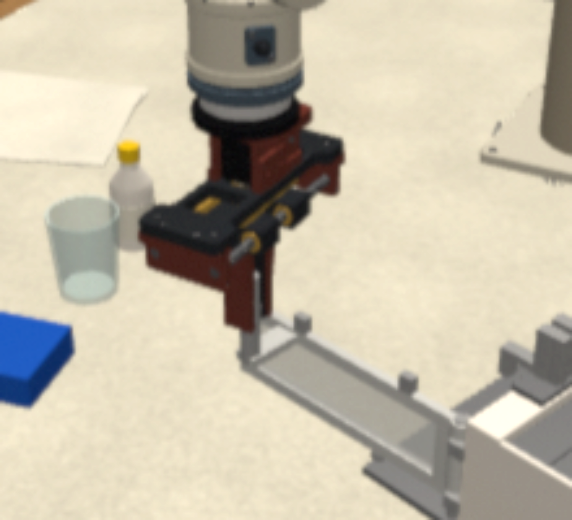

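The fingers hold the post (zoomed, about (255,310)). The gate stands square to the tote, both catches are shut, and the three bystanders are untouched.

```bash
python3 -c "
from station import workorder
print(workorder.sign_off())"
```

```text
the job is handed in; nothing more can be done
None
```

The gate is open at about 1.6 rad with the fingers still gripping its post. I handed the job in at about 22 s of the 51 s allowed; the sign-off reported no verdict.

- **Catches:** I squeezed the round catch first, then the square one. The fingers closed to 28.5 mm on the round catch and 29.4 mm on the square one, against the 30 mm expected at full travel. The pictures show both sliding pieces staying shut.
- **Gate:** I took the post by its sides and swung it along its arc, past the detent at about 0.8 rad. The 1.6 rad comes from the tool position on that arc, with the tool within 1 mm of target; I did not measure the gate angle directly.
- **Last checks:** The fingers were at about 15.5 mm on the 16 mm post and the arm was still. The bottle, slide box and beaker look unmoved in the pictures.

**What did not go to plan:**
- The force guard stopped the descent onto the post, for a reason I did not find.
- The first part of the swing then carried about 27 N of vertical force. I eased it to about 1 N before the detent, and about 8 N was left at the end.
- The tote position from the two cameras disagreed by up to about 7 mm at some corners. The round catch's squeeze point was about 1 mm off my estimate, and I corrected for that on the square one.

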